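# Vent the purge canister

### The arm

A 7-joint arm with a two-finger parallel gripper is mounted at the origin on the work surface; the furniture and walls round the work are solid. World frame = base frame: x ahead of the robot, y to its left, z up, the work surface at z = 0. Lengths are in m, angles in rad, forces in N, time in s.
With the tool pointing down it reaches from about 0.425 to 0.8 m from the base axis. Payload 8.3 kg.
Tool frame: the origin (TCP) lies midway between the tips of the shut fingers; the grasp point (between the pads) lies 19 mm behind it (ctrl.grasp_offset is the z of the grasp point in the tool frame, in m); z points along the fingers, y is the line along which they close (so a half turn about z gives the same grasp; the last joint's range is limited). The gripper opens to 85 mm and grips with 20 to 120 N. Pads are 22 mm wide; open, the fingers measure 114 mm over their backs; the gripper's body (76 mm by 85 mm) begins 54 mm behind the grasp point. The pads swing forward as they close: fully open they stand 13 mm farther back than shut.
Start: joints at [1.124, 0.383, 0.016, 1.37, -0.006, 1.388, -0.046], TCP at [0.234, -0.579, 0.231] pointing down, gripper open.
Joint ranges: [-2.95, 2.95], [-0.25, 2.06], [-1.52, 1.56], [0.18, 2.33], [-1.44, 4.58], [0.02, 2.06], [-3.01, 3.01]. Speed limits (rad/s): [2.39, 2.39, 3.01, 3.01, 3.14, 3.14, 3.14].

### API

Orientations are given as a 3x3 rotation matrix whose columns are the frame's x, y, z axes.
In Python, from plant import ctrl gives the robot as it stands. The module is installed in compiled form; this text tells all that it offers.
- The arm moves only by the tool move_arm, never from a script. Its argument "commands" is a list that holds one entry, the list of rows, each a list of 7 numbers: the closure, from -1 (fully open) to 1 (shut), so that 0 is half open, then the shift along the tool's x, y, z in units of 0.3 m (1.0 is 0.3 m), then the turn, a rotation vector about the tool's x, y, z in units of 180 degrees (1.0 is 180 degrees). In form: [[[grip, tx, ty, tz, ax, ay, az], ...]]. A call has 1 to 5 rows; each row shifts and turns the commanded pose from where the row before left it, along the tool's axes as they then stand; what a row does not reach is not made up. A row lasts 1/10 s, in which the tool goes at most 50 mm and 8.59 degrees, less where a joint would pass 70% of its speed; a pose out of reach is approached as far as the arm can. A call with a number of a shift or a turn outside -1 to 1 is refused whole. A call with a gripper value outside its range is refused whole. The fingers move at their own pace and stop on an object; "squeeze" is the grip in N (left out, the last holds). Time passes only in rows, so rows that do not move let the fingers close. It gives the time, the measured TCP pose, the force, the opening and the grip force at its end, in the units of the state.
- ctrl.get_state(): the state, without advancing time (a new reading comes with each control period).
- ctrl.capture(name): name is "scene" or "top" or "wrist"; returns the picture (400x640x3 uint8, red, green, blue); there is no depth.
- ctrl.camera_params(name): a dict with "vfov" (degrees; the focal length in pixels is half the picture's height over the tangent of half this angle, whatever the lens; pixels are square), "cx", "cy" (the principal point, pixels), "xyz" and "orientation" of the camera in the world. Camera axes: x right, y down, z forward; pixel columns grow to the right and rows downward; lengths in m; the calibration is good to about 2 mm. A picture is of the moment at which its call begins: read the wrist's pose just before it. camera_params takes no time and is no camera call; for the wrist camera it gives the pose at the moment of the call.
- ctrl.close_job(): hands the job in; it is judged then, once.
The state is a dict: "clock": time; "joints": joint angles; "joint_velocities": joint speeds; "joint_torque": joint torques, N m; "tcp_pos": TCP position; "tool_rot": TCP orientation; "force": force on the tool from outside, world axes, zero at the start; "moment": the same for the moment, N m; "gripper_width": finger opening in m; "grasp_force": force on a finger pad.
Only numpy, scipy, OpenCV 4.12 (cv2) and the standard library are available. Lean on these libraries where they do the work, as an engineer would, in place of code of your own. Each camera call takes 0.05 s, during which the arm holds its last target. There are 200 camera calls.

### The job

Vent the slim metal gas canister that has the hose outlet sticking out of its side: unscrew the little knurled lock nut on its top, anticlockwise seen from above, about a quarter turn, then press the freed valve tip straight down all the way and let it spring back. Leave the nut unscrewed, and do not turn the lock nut of the other canister, the one without an outlet.

Things in the scene. Friction and masses are not known exactly. Their poses are not given: they have to be found in the camera images.
- vent_nut_mid (a point): Centre of the upright knurled steel lock nut (18 mm wide, 14 mm high) on top of the canister to vent, 325 mm above the worktop. Below the nut a bare neck 13 mm wide is 25 mm long. The valve tip (9 mm wide button) stands out of the nut on its axis, its top 21 mm above this point. A barbed hose outlet, 10 mm thick, reaches 68 mm sideways from the axis, 245 mm above the worktop.
- vent_nut (a joint): Turn of that nut in rad: 0 is tight, grows anticlockwise from above, stop at 1.4; starts at 0 to 0.25. It keeps its height, turns with light friction (0.03 N m) and stays where left. The tip is locked until it passes about 0.8. The canister is fixed to the worktop: foot 76 mm wide, body 54 mm wide and 290 mm high, collar 26 mm wide up to 293 mm.
- vent_tip (a joint): How far the valve tip of that canister is pressed down, in m: 0 is out, 0.008 is fully in. A spring (2 N at the start, 6 N fully in) pushes it out again.
- plain_nut (a joint): Turn in rad of the same kind of nut on the other canister, equal but without a hose outlet, fixed 0.2 to 0.45 m from the first; starts at 0 to 0.1 and is to be left so.

How it is judged:
On the way, in this order (a step that is already met when the one before it is completed fails the run):
1. the lock nut of the canister with the outlet is unscrewed by about a quarter turn (joint past 0.95 rad) (value of joint vent_nut above 0.95 rad), for 0.2 s.
2. its valve tip is pressed down (past 5 of its 8 mm) (value of joint vent_tip above 0.005 m and value of joint vent_nut above 0.85 rad), for 0.1 s.
At the end, for the whole second after the job is handed in: The lock nut of the canister with the outlet is unscrewed (past 0.85 rad), its valve tip, after being pressed, has sprung back to within 2 mm of fully out, and the other canister's lock nut has not been turned (still below 0.35 rad) (value of joint vent_nut above 0.85 rad and value of joint vent_tip below 0.002 m and value of joint plain_nut below 0.35 rad); the robot touches nothing.
It fails at once if the other canister's lock nut is turned (past 0.35 rad) (value of joint plain_nut above 0.35 rad).
It also fails if it takes over 42 s, if anything falls off the work surface, if the arm or the gripper's body presses on something with over 40 N, if the wrist force passes 120 N, or if a joint passes its speed limit or range.

## Working session

There is one attempt and no reset: what is moved stays moved. The work goes in short steps, Python scripts to look and compute and a tool call to move; the robot and the scene stay as the last step left them, time stands still between calls to the robot, and variables do not carry over. Pictures are saved under pics/ and viewed, at most 10 in all, crops included, and the job is handed in when it is done.

Besides the shell and the picture viewer there is one more tool, called after ">>>" as name(argument=value, ...) on one line, values as JSON. move_arm: Moves the arm, as the interface text tells. Its arguments: {"type":"object","properties":{"commands":{"type":"array"},"squeeze":{"type":"number"}},"required":["commands"]}

```bash
mkdir -p pics
python3 - <<'E'
from plant import ctrl
import cv2,numpy as np
for n in("scene","top"):
    cv2.imwrite(f"pics/{n}0.png",ctrl.capture(n)[:,:,::-1]); print(n,ctrl.camera_params(n))
s=ctrl.get_state(); print(s)
E
```

```text
scene {'vfov': 53.17981635456399, 'cx': 318.35577664070115, 'cy': 200.57264876121965, 'xyz': array([ 0.17258147, -0.43906041,  0.97571058]), 'orientation': array([[ 0.78423627, -0.44495878,  0.43241779],
       [-0.62015581, -0.58403271,  0.52374857],
       [ 0.01949961, -0.67890903, -0.73396341]])}
top {'vfov': 47.36512728687626, 'cx': 325.7399097873523, 'cy': 200.60681432374568, 'xyz': array([ 0.4661432 , -0.01799648,  1.21491007]), 'orientation': array([[-0.02191058, -0.99770192,  0.06411561],
       [-0.99963033,  0.02289522,  0.014663  ],
       [-0.01609724, -0.06377064, -0.99783475]])}
{'clock': 0.1, 'joints': array([ 1.12411551,  0.38419883,  0.01636553,  1.37105504, -0.00628261,
        1.38821598, -0.04648202]), 'joint_velocities': array([ 0.00063826, -0.00114598, -0.00121357, -0.00347975,  0.00113182,
       -0.00084701,  0.0008373 ]), 'joint_torque': array([ 3.21013271e-03, -6.29130864e+01,  8.47345982e-01, -3.72754669e+01,
        1.66810333e-02,  1.05547553e-02, -4.29050237e-05]), 'tcp_pos': array([ 0.23387862, -0.5790913 ,  0.2303482 ]), 'tool_rot': array([[ 9.27220654e-01,  3.74514799e-01, -7.23878073e-04],
       [ 3.74515497e-01, -9.27219136e-01,  1.67817963e-03],
       [-4.26904937e-05, -1.82714637e-03, -9.99998330e-01]]), 'force': array([ 0.13469409, -0.74725701, -0.3366634 ]), 'moment': array([ 0.00113343,  0.03802104, -0.00738546]), 'grasp_force': 0.0, 'gripper_width': 0.08537231528902915}
```

View pics/scene0.png

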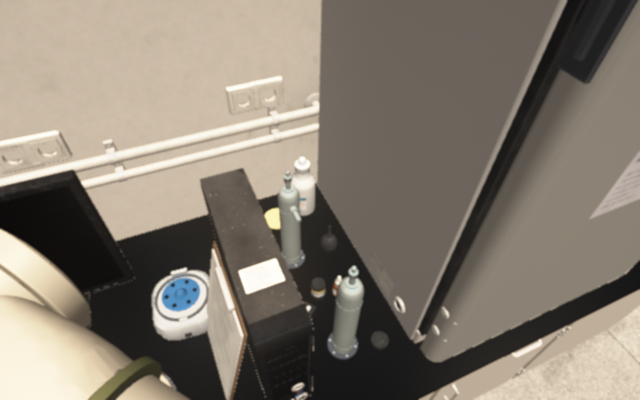

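View pics/top0.png

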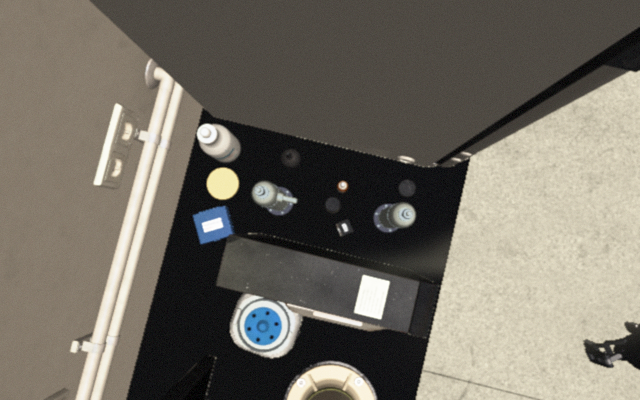

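The scene view shows the canister with the outlet at (290,180), behind a tall black box. The plain one is at (350,270). In the top view the outlet canister is at (265,190) and the plain one at (404,212). I'll enlarge both views to get better pixel positions.

Run:
```python
import cv2,numpy as np
a=cv2.imread("pics/top0.png")[165:225,230:310]; b=cv2.imread("pics/scene0.png")[155:215,260:340]
c=np.hstack([cv2.resize(i,None,fx=5,fy=5,interpolation=cv2.INTER_CUBIC) for i in(a,b)])
cv2.imwrite("pics/c1.png",c)
```

```text
(no output)
```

View pics/c1.png

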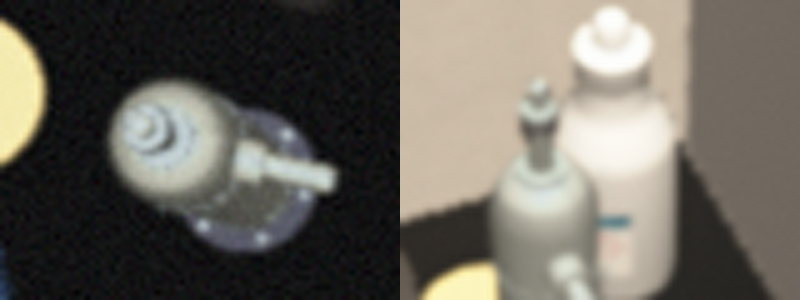

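Enlarged: in the top view the nut is at (259.6,190.6) and the tip at (258.6,189.4). In the scene view the nut is at (287.4,176.6) and the tip at (287.8,172.2). Next I'll triangulate the nuts, the box and the bottle.

```bash
cat > h.py <<'E'
from plant import ctrl
import numpy as np
def ray(p,u,v):
    f=200/np.tan(np.radians(p["vfov"]/2))
    d=p["orientation"]@np.array([(u-p["cx"])/f,(v-p["cy"])/f,1]); return p["xyz"],d
def atz(p,u,v,z):
    o,d=ray(p,u,v); return o+d*(z-o[2])/d[2]
def tri(p,a,q,b):
    A=0;B=0
    for P,uv in((p,a),(q,b)):
        o,d=ray(P,*uv); d=d/np.linalg.norm(d); M=np.eye(3)-np.outer(d,d); A=A+M; B=B+M@o
    return np.linalg.solve(A,B)
E
python3 - <<'E'
from h import *
np.set_printoptions(precision=4,suppress=True)
T,S=ctrl.camera_params("top"),ctrl.camera_params("scene")
print("nut",atz(T,259.6,190.6,.325),atz(S,287.4,176.6,.325),atz(T,258.6,189.4,.346),atz(S,287.8,172.2,.346),tri(T,(259.6,190.6),S,(287.4,176.6)))
print("plain",atz(T,404,212,.33),atz(S,352,272,.335))
for n,a,b in(("boxfarL",(232,237),(240,170)),("boxnearL",(218,285),(203,180)),("boxfarR",(420,278),(308,317)),("bottle",(207,132),(302,162)),):print(n,tri(T,a,S,b))
print("box@.3",[atz(T,*a,.3)[:2] for a in((232,237),(218,285),(420,278))])
print("outlet",atz(T,296.5,200.6,.245))
print("cab",[atz(T,*a,0) for a in((205,112),(437,163))])
W=ctrl.camera_params("wrist");s=ctrl.get_state();R=s["tool_rot"];print(R.T@(W["xyz"]-s["tcp_pos"]),R.T@W["orientation"],W["vfov"],ctrl.grasp_offset)
E
```

```text
nut [0.546  0.1245 0.325 ] [0.5457 0.1293 0.325 ] [0.5465 0.123  0.346 ] [0.5428 0.1223 0.346 ] [0.5444 0.1246 0.3294]
plain [ 0.4974 -0.156   0.33  ] [ 0.487  -0.1635  0.335 ]
boxfarL [0.4537 0.1726 0.3655]
boxnearL [0.3699 0.1968 0.3653]
boxfarR [ 0.3694 -0.1825  0.3277]
bottle [0.6914 0.2648 0.196 ]
box@.3 [array([0.4561, 0.1852]), array([0.3612, 0.214 ]), array([ 0.3669, -0.188 ])]
outlet [0.5299 0.0586 0.245 ]
cab [array([0.7928, 0.3224, 0.    ]), array([ 0.6381, -0.2998,  0.    ])]
[ 0.0815  0.0004 -0.1423] [[ 0.0003 -0.9475 -0.3197]
 [ 1.      0.0001  0.0004]
 [-0.0003 -0.3197  0.9475]] 67.02696432859682 -0.0187
```

>>> move_arm(commands=[[[-1,0,0,-0.15,0,0,0],[-1,0,0,-0.15,0,0,0],[-1,0,0,-0.15,0,0,0],[-1,0,0,-0.15,0,0,0],[-1,0,0,-0.15,0,0,0]]], squeeze=30)

```text
clock: 0.6
tcp_pos: [0.2338, -0.579, 0.4579]
tool_rot: [[0.927, 0.375, -0.0], [0.375, -0.927, 0.0], [0.0, -0.0, -1.0]]
force: [0.3, -1.3, 1.3]
gripper_width: 0.0853
grasp_force: 0.0
```

>>> move_arm(commands=[[[-1,0.1017,-0.0772,0,0,0,0],[-1,0.1017,-0.0772,0,0,0,0],[-1,0.1017,-0.0772,0,0,0,0],[-1,0.1017,-0.0772,0,0,0,0],[-1,0.1017,-0.0772,0,0,0,0]]])

```text
clock: 1.1
tcp_pos: [0.3327, -0.4135, 0.4559]
tool_rot: [[0.927, 0.374, -0.0], [0.374, -0.927, 0.001], [-0.0, -0.001, -1.0]]
force: [0.2, -0.9, 0.0]
gripper_width: 0.0855
grasp_force: 0.0
```

>>> move_arm(commands=[[[-1,0.1017,-0.0772,0,0,0,0],[-1,0.1017,-0.0772,0,0,0,0],[-1,0.1017,-0.0772,0,0,0,0],[-1,0.1017,-0.0772,0,0,0,0],[-1,0.1017,-0.0772,0,0,0,0]]])

```text
clock: 1.6
tcp_pos: [0.4306, -0.249, 0.4561]
tool_rot: [[0.927, 0.374, -0.001], [0.374, -0.927, 0.0], [-0.0, -0.0, -1.0]]
force: [1.1, -0.4, -0.2]
gripper_width: 0.0854
grasp_force: 0.0
```

Everything tracked well. Next is the second leg, then the yaw of about 0.86 rad anticlockwise.

>>> move_arm(commands=[[[-1,0.0822,-0.1012,0,0,0,0],[-1,0.0822,-0.1012,0,0,0,0],[-1,0.0822,-0.1012,0,0,0,0],[-1,0.0822,-0.1012,0,0,0,0],[-1,0.0822,-0.1012,0,0,0,0]]])

```text
clock: 2.1
tcp_pos: [0.4877, -0.062, 0.4561]
tool_rot: [[0.927, 0.374, -0.0], [0.374, -0.927, -0.0], [-0.0, -0.0, -1.0]]
force: [0.4, -0.6, 0.1]
gripper_width: 0.0853
grasp_force: 0.0
```

>>> move_arm(commands=[[[-1,0.0822,-0.1012,0,0,0,0],[-1,0.0822,-0.1012,0,0,0,0],[-1,0.0822,-0.1012,0,0,0,0],[-1,0.0822,-0.1012,0,0,0,0],[-1,0.0822,-0.1012,0,0,0,0]]])

```text
clock: 2.6
tcp_pos: [0.5454, 0.1247, 0.456]
tool_rot: [[0.927, 0.374, -0.001], [0.374, -0.927, -0.0], [-0.001, -0.0, -1.0]]
force: [0.8, -0.3, 0.4]
gripper_width: 0.0853
grasp_force: 0.0
```

>>> move_arm(commands=[[[-1,0,0,0,0,0,-0.045],[-1,0,0,0,0,0,-0.045],[-1,0,0,0,0,0,-0.045],[-1,0,0,0,0,0,-0.045],[-1,0,0,0,0,0,-0.045]]])

```text
clock: 3.1
tcp_pos: [0.5451, 0.1233, 0.4559]
tool_rot: [[0.457, 0.89, -0.001], [0.89, -0.457, -0.0], [-0.001, -0.001, -1.0]]
force: [-0.0, -0.3, -0.4]
gripper_width: 0.0855
grasp_force: 0.0
```

>>> move_arm(commands=[[[-1,0,0,0,0,0,-0.045],[-1,0,0,0,0,0,0],[-1,0,0,0,0,0,0]]])

```text
clock: 3.4
tcp_pos: [0.5452, 0.1232, 0.456]
tool_rot: [[0.336, 0.942, -0.001], [0.942, -0.336, -0.0], [-0.0, -0.001, -1.0]]
force: [-0.4, -0.5, -1.1]
gripper_width: 0.0852
grasp_force: 0.0
```

Run:
```python
from h import *
import cv2
np.set_printoptions(precision=4,suppress=True)
s=ctrl.get_state();W=ctrl.camera_params("wrist");print(s["joints"],s["tcp_pos"],s["tool_rot"])
np.savez("w1",**W)
cv2.imwrite("pics/w1.png",ctrl.capture("wrist")[:,:,::-1])
```

```text
[ 0.1583  0.3076 -0.6431  1.027   0.1904  1.8611 -0.75  ] [0.5452 0.1232 0.456 ] [[ 0.3364  0.9417 -0.0006]
 [ 0.9417 -0.3364 -0.    ]
 [-0.0002 -0.0006 -1.    ]]
```

View pics/w1.png

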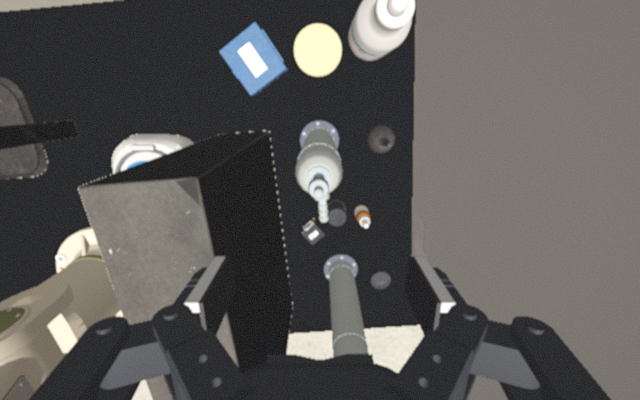

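The view shows the outlet canister with its nut near (318,188), and the plain canister nearer at (345,320). I'll crop in on the nut.

Run:
```python
import cv2
a=cv2.imread("pics/w1.png")[145:235,280:370]
cv2.imwrite("pics/c2.png",cv2.resize(a,None,fx=6,fy=6,interpolation=cv2.INTER_CUBIC))
```

```text
(no output)
```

View pics/c2.png

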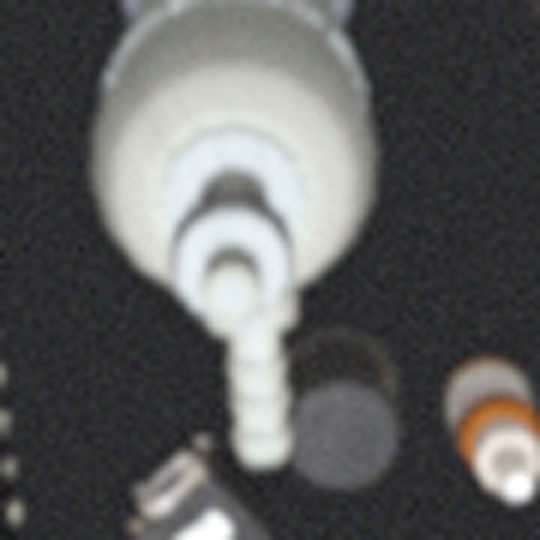

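In the crop the nut's top face is at (318.7,189.7) and the tip top at (319,192.5).

Run:
```python
from h import *
np.set_printoptions(precision=4,suppress=True)
W=np.load("w1.npz");s=ctrl.get_state()
for u,v,z in((318.7,189.7,.332),(319,192.5,.346)):
    p=atz(W,u,v,z);print(p,(s["tool_rot"].T@(p-s["tcp_pos"]))/.3)
```

```text
[0.544 0.123 0.332] [-0.0021 -0.0033  0.4138]
[0.5449 0.1245 0.346 ] [ 0.0037 -0.0023  0.3671]
```

>>> move_arm(commands=[[[-1,0.001,-0.003,0.1,0,0,0],[-1,0,0,0.1,0,0,0],[-1,0,0,0.1,0,0,0],[-1,0,0,0.1,0,0,0],[-1,0,0,0.09,0,0,0]]])

```text
clock: 3.95
tcp_pos: [0.5441, 0.1237, 0.3078]
tool_rot: [[0.336, 0.942, -0.001], [0.942, -0.336, -0.0], [-0.0, -0.0, -1.0]]
force: [0.1, -0.1, -0.6]
gripper_width: 0.0849
grasp_force: 0.0
```

>>> move_arm(commands=[[[1,0,0,0,0,0,0],[1,0,0,0,0,0,0],[1,0,0,0,0,0,0],[1,0,0,0,0,0,0],[1,0,0,0,0,0,0]]], squeeze=30)

```text
clock: 4.45
tcp_pos: [0.5443, 0.1246, 0.3107]
tool_rot: [[0.332, 0.943, 0.001], [0.943, -0.332, 0.001], [0.001, 0.0, -1.0]]
force: [0.2, -4.7, 5.9]
gripper_width: 0.0156
grasp_force: 29.1
```

>>> move_arm(commands=[[[1,0,0,0,0,0,0],[1,0,0,0,0,0,0],[1,0,0,0,0,0,0],[1,0,0,0,0,0,0]]])

```text
clock: 4.85
tcp_pos: [0.5443, 0.1245, 0.3108]
tool_rot: [[0.332, 0.943, 0.001], [0.943, -0.332, 0.001], [0.001, 0.001, -1.0]]
force: [-4.7, 0.7, 5.6]
gripper_width: 0.0159
grasp_force: 29.4
```

The opening reads 16 mm and the tool was pushed up about 3 mm. I'll look before turning.

Run:
```python
from h import *
import cv2
print(ctrl.get_state()["moment"],ctrl.get_state()["force"])
a=ctrl.capture("wrist")[150:350,200:440,::-1]
cv2.imwrite("pics/w2.png",cv2.resize(a,None,fx=3,fy=3,interpolation=cv2.INTER_CUBIC))
```

```text
[0.08556869 0.89739721 0.01163867] [-4.70826016  0.68453793  5.55069306]
```

View pics/w2.png

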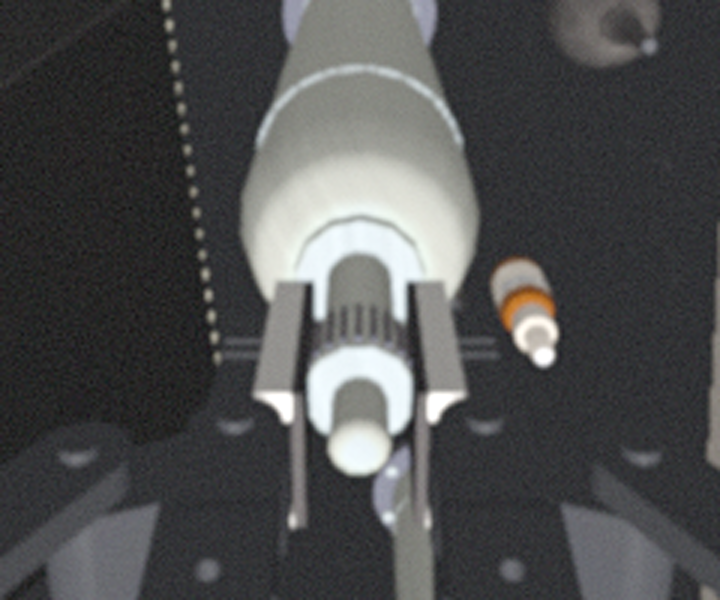

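The pads hold the nut squarely and it is centred between them. Now I'll turn it about 63° anticlockwise.

>>> move_arm(commands=[[[1,0,0,0,0,0,-0.0352],[1,0,0,0,0,0,-0.0352],[1,0,0,0,0,0,-0.0352],[1,0,0,0,0,0,-0.0352],[1,0,0,0,0,0,-0.0352]]])

```text
clock: 5.4
tcp_pos: [0.5442, 0.1245, 0.3108]
tool_rot: [[-0.217, 0.976, 0.001], [0.976, 0.217, 0.0], [0.0, 0.001, -1.0]]
force: [-4.2, -0.4, 5.9]
gripper_width: 0.0157
grasp_force: 29.4
```

>>> move_arm(commands=[[[1,0,0,0,0,0,-0.0352],[1,0,0,0,0,0,-0.0352],[1,0,0,0,0,0,-0.0352],[1,0,0,0,0,0,-0.0352],[1,0,0,0,0,0,-0.0352]]])

```text
clock: 5.9
tcp_pos: [0.5442, 0.1245, 0.3108]
tool_rot: [[-0.698, 0.717, 0.001], [0.717, 0.698, 0.0], [-0.0, 0.001, -1.0]]
force: [-5.3, 0.3, 6.0]
gripper_width: 0.0156
grasp_force: 29.4
```

>>> move_arm(commands=[[[1,0,0,0,0,0,0],[1,0,0,0,0,0,0],[1,0,0,0,0,0,0]]])

```text
clock: 6.2
tcp_pos: [0.5442, 0.1245, 0.3108]
tool_rot: [[-0.694, 0.72, 0.001], [0.72, 0.694, 0.0], [-0.0, 0.001, -1.0]]
force: [-4.7, 0.6, 6.5]
gripper_width: 0.0154
grasp_force: 29.4
```

Run:
```python
from h import *
import cv2
s=ctrl.get_state();print(s["moment"],s["joints"],s["tool_rot"])
```

```text
[-0.04366429  0.99905166 -0.00226217] [ 0.34138591  0.30338449 -0.80486393  1.38727155  0.21721097  1.54036057
  0.32091294] [[-6.94355687e-01  7.19631389e-01  9.18906841e-04]
 [ 7.19631866e-01  6.94355719e-01  3.35423595e-04]
 [-3.96666872e-04  8.94177925e-04 -9.99999522e-01]]
```

Now release, rise and shut above the tip.

>>> move_arm(commands=[[[-1,0,0,0,0,0,0],[-1,0,0,0,0,0,0],[-1,0,0,0,0,0,0],[-1,0,0,0,0,0,0],[-1,0,0,0,0,0,0]]])

```text
clock: 6.7
tcp_pos: [0.5445, 0.1239, 0.3092]
tool_rot: [[-0.694, 0.72, -0.0], [0.72, 0.694, 0.0], [0.0, 0.0, -1.0]]
force: [-0.2, 0.3, -0.2]
gripper_width: 0.085
grasp_force: 0.0
```

>>> move_arm(commands=[[[-1,0,0,-0.08,0,0,0],[-1,0,0,-0.08,0,0,0],[-1,0,0,-0.08,0,0,0],[1,0,0,0,0,0,0],[1,0,0,0,0,0,0]]])

```text
clock: 7.2
tcp_pos: [0.5446, 0.1241, 0.3814]
tool_rot: [[-0.694, 0.72, 0.001], [0.72, 0.694, 0.0], [-0.0, 0.001, -1.0]]
force: [0.3, 0.4, -0.5]
gripper_width: 0.0589
grasp_force: 0.0
```

>>> move_arm(commands=[[[1,0,0,0,0,0,0],[1,0,0,0,0,0,0],[1,0,0,0,0,0,0],[1,0,0,0,0,0,0],[1,0,0,0,0,0,0]]])

```text
clock: 7.7
tcp_pos: [0.5444, 0.1239, 0.3812]
tool_rot: [[-0.694, 0.72, -0.0], [0.72, 0.694, -0.0], [0.0, -0.0, -1.0]]
force: [0.7, -0.2, -0.0]
gripper_width: -0.0002
grasp_force: 0.0
```

Run:
```python
from h import *
import cv2
s=ctrl.get_state();print(s["tcp_pos"],s["force"],s["gripper_width"])
W=ctrl.camera_params("wrist");np.savez("w3",**W)
a=ctrl.capture("wrist")[150:350,200:440,::-1]
cv2.imwrite("pics/w3.png",cv2.resize(a,None,fx=3,fy=3,interpolation=cv2.INTER_CUBIC))
```

```text
[0.54439894 0.12386965 0.38116144] [ 0.73799039 -0.17459067 -0.00971194] -0.0002197227461649435
```

View pics/w3.png

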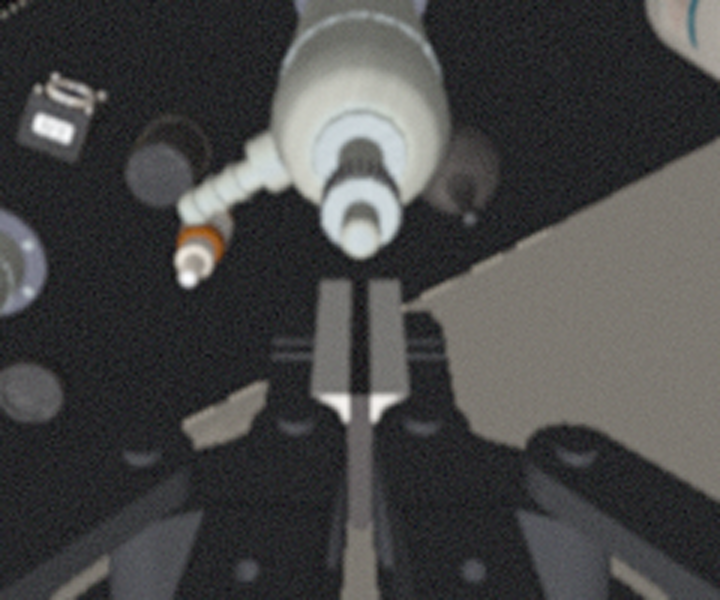

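The fingers are shut and the tip at (361,237) in the crop is in line with them. I'll press down in steps and watch the force.

>>> move_arm(commands=[[[1,0,0,0.06,0,0,0],[1,0,0,0.06,0,0,0],[1,0,0,0.01,0,0,0],[1,0,0,0.005,0,0,0]]])

```text
clock: 8.15
tcp_pos: [0.5444, 0.124, 0.3415]
tool_rot: [[-0.694, 0.72, 0.0], [0.72, 0.694, 0.0], [-0.0, 0.0, -1.0]]
force: [-1.2, -0.1, 5.6]
gripper_width: 0.0001
grasp_force: 2.0
```

>>> move_arm(commands=[[[1,0,0,0.003,0,0,0],[1,0,0,0.003,0,0,0],[1,0,0,0,0,0,0]]])

```text
clock: 8.45
tcp_pos: [0.5445, 0.1241, 0.3397]
tool_rot: [[-0.694, 0.72, 0.001], [0.72, 0.694, 0.0], [-0.0, 0.001, -1.0]]
force: [-0.2, 0.1, 4.4]
gripper_width: 0.0002
grasp_force: 2.4
```

The tip is moving under spring-like force, so it is free. I'll press to the end.

>>> move_arm(commands=[[[1,0,0,0.005,0,0,0],[1,0,0,0.005,0,0,0],[1,0,0,0,0,0,0],[1,0,0,0,0,0,0]]])

```text
clock: 8.85
tcp_pos: [0.5446, 0.1241, 0.3377]
tool_rot: [[-0.694, 0.72, 0.002], [0.72, 0.694, 0.0], [-0.001, 0.002, -1.0]]
force: [-3.2, -1.2, 11.3]
gripper_width: 0.0
grasp_force: 5.8
```

At 11 N, above the 6 N spring, and z = 0.3377 the tip is fully in. Now I'll back off straight up.

>>> move_arm(commands=[[[1,0,0,-0.05,0,0,0],[1,0,0,-0.1,0,0,0],[1,0,0,-0.15,0,0,0],[1,0,0,-0.1,0,0,0],[1,0,0,0,0,0,0]]])

```text
clock: 9.35
tcp_pos: [0.5451, 0.1246, 0.4601]
tool_rot: [[-0.694, 0.72, 0.006], [0.72, 0.694, 0.002], [-0.002, 0.006, -1.0]]
force: [0.1, 0.5, 0.3]
gripper_width: -0.0003
grasp_force: 0.0
```

Run:
```python
from h import *
import cv2
s=ctrl.get_state();print(s["tcp_pos"],s["force"])
a=ctrl.capture("wrist")[100:300,200:440,::-1]
cv2.imwrite("pics/w4.png",cv2.resize(a,None,fx=3,fy=3,interpolation=cv2.INTER_CUBIC))
```

```text
[0.54511513 0.12459621 0.46009886] [0.11810887 0.4673138  0.34010349]
```

View pics/w4.png

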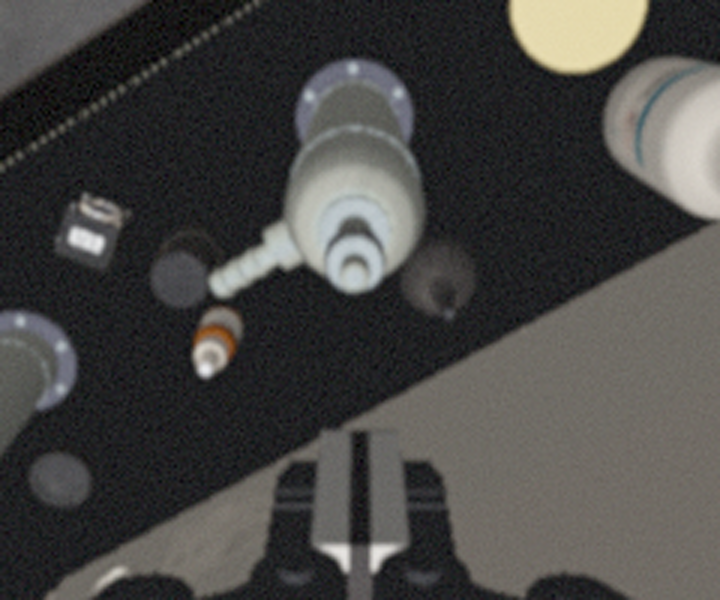

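The tip at (354,270) stands out again and the gripper is clear of everything, so I'll hand the job in.

```bash
python3 -c "
from plant import ctrl
print(ctrl.close_job())"
```

```text
the job is handed in; nothing more can be done
None
```

I handed the job in with no verdict shown: the lock nut was turned about 63° anticlockwise and left unscrewed, the valve tip was pressed to its stop and sprang back out, and the other canister was not touched.

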